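Slide a brass plate out over the end of the ledge

ROBOT

A 6-joint arm with a two-finger parallel gripper is mounted at the origin on the work surface. World frame = base frame: x ahead of the robot, y to its left, z up, the work surface at z = 0. Lengths are in mm, angles in rad, forces in N, time in s.
With the tool pointing down it reaches from about 400 to 925 mm from the base axis. Payload 12.5 kg.
Tool frame: the origin (TCP) lies at the very end of the fingers, on their centre line; the grasp point (between the pads) lies 19 mm behind it; z points along the fingers, y is the direction in which the jaws open and shut (so a half turn about z gives the same grasp; the last joint's range is limited). The gripper opens to 95 mm and grips with 3 to 60 N. Pads are 20 mm wide; open, the fingers measure 119 mm over their backs; the gripper's body (75 mm by 180 mm) begins 59 mm behind the grasp point.
Start: joints at [1.038, 0.491, 1.559, -0, 1.092, -0.106], TCP at [258.711, 568.96, 214.661] pointing down, gripper open.
Joint ranges: [-3.1, 3.1], [-0.84, 2.19], [0.05, 2.79], [-1.13, 4.28], [0.06, 2.93], [-2.69, 2.69]. Speed limits (rad/s): [2.22, 2.22, 2.79, 3.14, 3.14, 3.14].

INTERFACE

Orientations are given as [roll, pitch, yaw] about the fixed x, y, z axes, in that order (R = Rz(yaw) Ry(pitch) Rx(roll)).
In Python, from cell import env gives the robot as it stands.
- The arm moves only by the shell command python3 -m pendant 'ROWS'. ROWS is JSON, a list that holds one entry, the list of rows, each a list of 5 numbers: the opening, from 0 (shut) to 1 (fully open), then the shift along the tool's x, y, z in m, then the turn about the tool's z in rad. A call has exactly 8 rows; each row is the pose to reach, as a shift and turn from the pose commanded when the call began, along the tool's axes at that moment; what a row does not reach only later rows make up. A row lasts 1/10 s, in which the tool goes at most 50 mm and 8.59 degrees, less where a joint would pass 70% of its speed; a pose out of reach is approached as far as the arm can. A call with a gripper value outside its range is refused whole. The fingers move at their own pace and stop on an object; the grip force is fixed at half the most. Time passes only in rows, so rows that repeat a pose let the fingers close, or fill a call up. It gives the time, the measured TCP pose, the force and the opening at its end, in the units of the state.
- env.state(): the state, without advancing time (a new reading comes with each control period).
- env.read_camera(name): name is "scene" or "top" or "wrist"; returns a dict with "image" (400x640x3 uint8, blue, green, red), "range_z" (400x640 float32, mm along the optical axis (not along the pixel's ray), 0 where there is no reading), "fx", "fy", "cx", "cy" (pixels), "rvec" (rotation vector, rad) and "tvec" (3), from world to camera coordinates, as OpenCV has them; the wrist camera has in their place "tool_from_camera" (4x4, takes a point from camera to tool coordinates, whose origin is the TCP and whose axes are the flange's). Camera axes: x right, y down, z forward; pixel columns grow to the right and rows downward; lengths in mm; the calibration is good to about 2 mm. A picture is of the moment at which its call begins: read the wrist's pose just before it.
- env.job_done(): hands the job in, once; it reports no verdict.
The state is a dict: "t": time; "joints": joint angles; "qvel": joint speeds; "tau": joint torques, N m; "eef_pos": TCP position; "tcp_rot": TCP orientation; "ft_force": force on the tool from outside, world axes, zero at the start; "moment": the same for the moment, N m; "opening": opening from 0.0 (shut) to 1.0 (fully open).
Only numpy, scipy, OpenCV 4.12 (cv2) and the standard library are available. Lean on these libraries where they do the work, as an engineer would, in place of code of your own. Each camera call takes 0.05 s, during which the arm holds its last target. There are 200 camera calls.

TASK

With the fingertips, gently push the brass plate along the grey ledge towards the green tray, until about a third of its length sticks out past that end of the ledge, so that the next worker can take it by its edge. Leave it lying flat on the ledge and straight along it; do not grip or lift it, and leave the jar, the brass ring and the screwdriver where they are.

Things in the scene. Friction and masses are not known exactly. Their poses are not given: they have to be found in the camera images.
- ledge: Fixed low ledge, grey board on wooden feet, 150 mm deep (its x), 340 mm long (its y), flat top 60 mm above the work surface, both ends open (y = +170 and -170 mm in its frame). Origin: centre of its footprint, on the work surface; z up. On its far long side (+x) an aluminium lip, 12 mm wide, rises 8 mm above the top, inside face at x = +63 mm; the near side (x = -75 mm) is open.
- plate: Loose flat brass plate, 80 mm wide (its x) by 120 mm long (its y) by 6 mm thick, 0.3 to 0.65 kg, a round emblem in the middle and a dark dot at each corner. It lies on the ledge, its length roughly along the ledge. Origin: centre of its underside; z up. Slides under a few newtons, stays where it is left, and tips off if half or more of it overhangs.
- green_tray: Fixed open green plastic tray, 130 x 110 mm and 25 mm high, on the work surface just past one end of the ledge (either end). It marks the end the plate goes to. Origin: centre of its underside.
- blue_tray: The same tray in blue, at the other end of the ledge. Origin: centre of its underside.
- jar: Loose small amber jar with a yellow cap, 44 mm across, 50 mm high, standing on the robot's side of the ledge; leave alone. Origin: centre of its underside.
- ferrule: Loose brass ring, 40 mm across, 24 mm high, standing on the work surface beyond the ledge; leave alone. Origin: centre of its underside.
- driver: Loose screwdriver with a red handle, 150 mm long, lying on the work surface on the robot's side of the ledge; leave alone. Its x axis runs along it.
Mind the look-alikes: they are no part of the job. Of the things that look like the plate, the largest one is meant.

How it is judged:
By the outcome, as a careful person would: the job done as asked, in the order asked, and still so for the second after the job is handed in, with the robot touching nothing.
It also fails if it takes over 48 s, if anything falls off the work surface, if the arm or the gripper's body presses on something with over 40 N, if the wrist force passes 120 N, or if a joint passes its speed limit or range.

## Working session

There is one attempt and no reset: what is moved stays moved. The work goes in short steps, Python scripts to look and compute and a shell command to move; the robot and the scene stay as the last step left them, time stands still between calls to the robot, and variables do not carry over. Pictures are saved under pics/ and viewed, about 8 in all and at most 12, crops included, and the job is handed in when it is done.

```bash
ls; mkdir -p pics
python3 - <<'E'
from cell import env
import cv2,pickle
s=env.state();print(s)
for n in("top","scene"):
    c=env.read_camera(n);cv2.imwrite(f"pics/{n}1.png",c["image"]);pickle.dump(c,open(f"{n}1.pkl","wb"));print(n,c["tvec"],c["rvec"],c["fx"])
E
```

```text
pics
{'t': 0.0, 'joints': array([ 1.03841881e+00,  4.91560372e-01,  1.55947188e+00, -1.33838216e-05,
        1.09170328e+00, -1.05592190e-01]), 'qvel': array([-1.14949241e-03,  3.91062346e-04, -1.42975572e-05,  1.04349024e-03,
        3.40459907e-04, -1.46212666e-03]), 'tau': array([ 8.36797371e-04, -6.12654090e+01, -2.58189315e+01,  6.92310906e-02,
        4.81397426e-02, -9.55186692e-05]), 'eef_pos': array([258.56359299, 568.72614401, 214.0535248 ]), 'tcp_rot': array([-3.14045490e+00, -1.08650399e-04,  2.71481344e+00]), 'ft_force': array([-0.80541011,  0.07118718,  0.4032018 ]), 'moment': array([-0.00432091,  0.02401259,  0.0347571 ]), 'opening': 1.0010342696146308}
top [ 33.66607662 577.07091042 892.54816684] [ 2.15378236 -2.20494232  0.1378897 ] 446.64092920903886
scene [-298.55547    -231.87261086 1316.64666926] [ 1.94462037  1.15237467 -0.6127111 ] 384.85805406024195
```

View pics/top1.png

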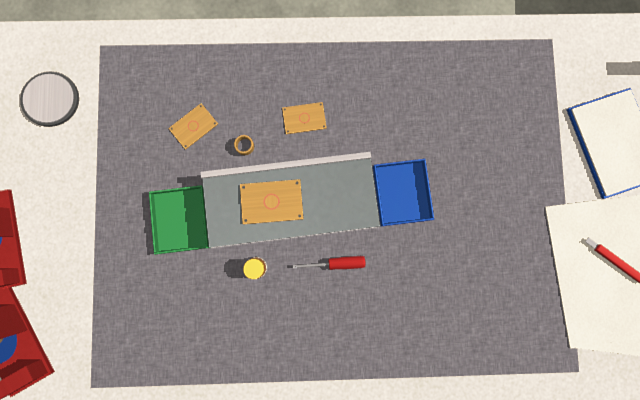

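View pics/scene1.png

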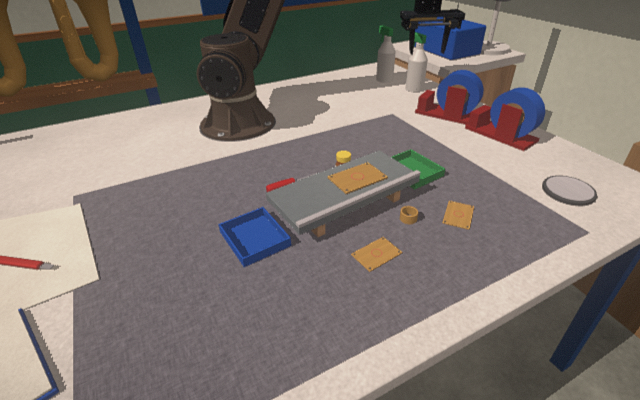

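The top view shows the plate on the ledge at about (271,202), the green tray to its left at (179,220) and the blue tray to its right at (403,192). The lip runs along the ledge's upper side, and the jar (254,268) and driver (330,264) are below it. The scene view agrees. Next I'll measure positions.

```bash
cat > h.py <<'E'
import numpy as np,cv2
def cam(c):
    R=cv2.Rodrigues(np.float64(c["rvec"]))[0];return R,np.float64(c["tvec"]).ravel()
def ray(c,uv,z):
    R,t=cam(c);uv=np.float64(uv).reshape(-1,2)
    d=np.c_[(uv[:,0]-c["cx"])/c["fx"],(uv[:,1]-c["cy"])/c["fy"],np.ones(len(uv))]@R
    o=-R.T@t;return (o+d*((z-o[2])/d[:,2])[:,None])
def cloud(c):
    R,t=cam(c);v,u=np.mgrid[:400,:640];z=np.float64(c["range_z"])
    p=np.stack([(u-c["cx"])/c["fx"]*z,(v-c["cy"])/c["fy"]*z,z],-1);return (p-t)@R
def brass(c):
    h=cv2.cvtColor(c["image"],cv2.COLOR_BGR2HSV);return cv2.inRange(h,(8,90,90),(24,255,255))
def rect(w):
    (cx,cy),(a,b),_=r=cv2.minAreaRect(np.float32(w[:,:2]));B=cv2.boxPoints(r)
    e=[B[1]-B[0],B[2]-B[1]];l=max(e,key=np.linalg.norm)
    if l[1]<0:l=-l
    return np.array([cx,cy]),sorted((a,b)),np.degrees(np.arctan2(-l[0],l[1])),B
def plate(c,z=66):
    cs=cv2.findContours(brass(c),cv2.RETR_EXTERNAL,cv2.CHAIN_APPROX_NONE)[0]
    return rect(ray(c,max(cs,key=cv2.contourArea),z))
E
python3 - <<'E'
import pickle;from h import *
c=pickle.load(open("top1.pkl","rb"));P=cloud(c)
print("plate",plate(c))
H=P[...,2];ok=c["range_z"]>0
print("mat z",np.median(H[300:360,200:400]),"ledge z",np.median(H[190:215,320:360]))
box=np.zeros(H.shape,bool);box[148:252,198:384]=1
hsv=cv2.cvtColor(c["image"],cv2.COLOR_BGR2HSV)
m=(ok&box&(H>48)&(H<80)).astype(np.uint8)*255
cs=max(cv2.findContours(m,0,1)[0],key=cv2.contourArea)
print("ledge",rect(ray(c,cs,62)))
for n,lo,hi in(("green",(45,100,40),(85,255,255)),("blue",(100,120,60),(125,255,255)),("cap",(25,120,120),(35,255,255)),("red",(0,150,80),(6,255,255))):
    k=cv2.inRange(hsv,lo,hi);k[:,:130]=0;k[:,450:]=0
    q=max(cv2.findContours(k,0,1)[0],key=cv2.contourArea);print(n,rect(ray(c,q,{"cap":50}.get(n,20)))[:3])
E
```

```text
plate (array([563.19482422, 124.78807831]), [80.12779235839844, 120.28352355957031], np.float32(3.4633603), array([[519.5709 , 182.39975],
       [526.8373 ,  62.33589],
       [606.8187 ,  67.17641],
       [599.55237, 187.24026]], dtype=float32))
mat z 0.16512049073858906 ledge z 59.26406585216304
ledge (array([567.73431396,  87.42897797]), [152.667236328125, 341.0435791015625], np.float32(5.675837), array([[474.9103  , 249.56538 ],
       [508.63956 , -89.806206],
       [660.55835 , -74.70743 ],
       [626.8291  , 264.66415 ]], dtype=float32))
green (array([534.62738037, 320.83389282]), [110.77676391601562, 130.54660034179688], np.float32(-84.19321))
blue (array([ 581.06488037, -146.52578735]), [112.60800170898438, 130.34982299804688], np.float32(-84.35018))
cap (array([431.56726074, 163.17588806]), [36.408329010009766, 37.187171936035156], np.float32(43.875183))
red (array([437.49383545, -23.90530014]), [23.863262176513672, 73.24461364746094], np.float32(2.0840948))
```

```bash
cat >> h.py <<'E'
LC=np.array([567.73,87.43]);LY=np.radians(5.7)
def toworld(l): 
    a=np.cos(LY);b=np.sin(LY);return LC+np.array([[a,-b],[b,a]])@np.array(l,float)
def toledge(w):
    a=np.cos(LY);b=np.sin(LY);return np.array([[a,b],[-b,a]])@(np.array(w,float)-LC)
def delta(s,l,z):
    from scipy.spatial.transform import Rotation as Ro
    R=Ro.from_euler("xyz",s["tcp_rot"]);w=toworld(l)
    d=R.inv().apply(np.r_[w,z]-s["eef_pos"]);ti=s["tcp_rot"][2]-(np.pi/2+LY)
    return np.round(d,1),round(ti,3)
def stat(s):print("t",round(s["t"],2),"ledge",toledge(s["eef_pos"][:2]).round(1),"z",s["eef_pos"][2].round(1),"rot",s["tcp_rot"].round(3),"F",s["ft_force"].round(1),"op",round(s["opening"],3))
E
python3 -c "
from cell import env;from h import *
s=env.state();stat(s);print(delta(s,(-1,-50),120))"
python3 -m pendant '[[[0.5,-0.036,-0.025,0,0.13],[0.5,-0.072,-0.05,0,0.26],[0.5,-0.108,-0.075,0,0.39],[0.5,-0.144,-0.1,0,0.52],[0.5,-0.18,-0.126,0,0.65],[0.5,-0.216,-0.151,0,0.78],[0.5,-0.252,-0.176,0,0.91],[0.5,-0.288,-0.202,0,1.04]]]'
python3 -c "
from cell import env;from h import *
s=env.state();stat(s);print(delta(s,(-1,-50),120))"
```

```text
t 0.1 ledge [-259.8  509.7] z 214.1 rot [-3.141 -0.     2.715] F [-0.2 -0.2 -0. ] op 1.002
(array([-504.9, -353.8,   94.4]), np.float64(1.044))
t: 0.9
eef_pos: [437.8, 264.2, 214.6]
tcp_rot: [-3.141, -0.0, 1.67]
ft_force: [0.5, 0.8, -0.2]
opening: 0.503
t 0.9 ledge [-111.7  188.8] z 214.6 rot [-3.141 -0.     1.67 ] F [ 0.5  0.8 -0.2] op 0.503
(array([-238.8,  110.9,   94.5]), np.float64(-0.001))
```

```bash
python3 -m pendant '[[[0.5,-0.038,0.018,0.005,0],[0.5,-0.078,0.036,0.02,0],[0.5,-0.118,0.055,0.035,0],[0.5,-0.158,0.073,0.055,0],[0.5,-0.198,0.092,0.075,0],[0.5,-0.239,0.111,0.094,0],[0.5,-0.239,0.111,0.094,0],[0.5,-0.239,0.111,0.094,0]]]'
python3 - <<'E'
from cell import env;from h import *
s=env.state();stat(s);print(delta(s,(-1,-50),63))
c=env.read_camera("scene");cv2.imwrite("pics/s2.png",cv2.resize(c["image"][100:300,200:480],None,fx=2.8,fy=2.8))
E
```

```text
t: 1.7
eef_pos: [572.2, 38.9, 119.8]
tcp_rot: [-3.14, -0.0, 1.673]
ft_force: [-0.0, 0.1, 0.6]
opening: 0.5
t 1.7 ledge [ -0.3 -48.7] z 119.8 rot [-3.14  -0.     1.673] F [-0.   0.1  0.6] op 0.5
(array([-1.3, -0.6, 56.8]), np.float64(0.003))
```

View pics/s2.png

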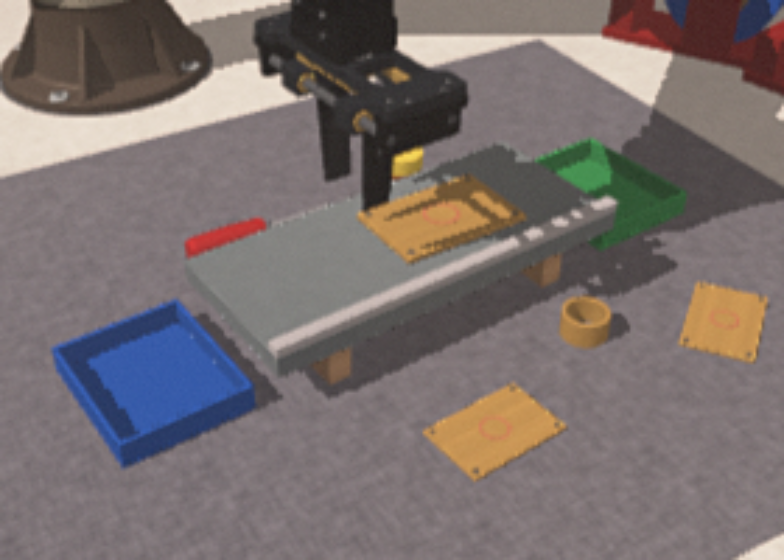

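The fingers hang above the ledge, tips near (340,180) and (375,205), and clear of the plate's back edge at about (365,215). Lowering to just above the board.

```bash
python3 -m pendant '[[[0.5,-0.001,0,0.015,0],[0.5,-0.001,0,0.03,0],[0.5,-0.001,0,0.042,0],[0.5,-0.001,0,0.048,0],[0.5,-0.001,0,0.052,0.0],[0.5,-0.001,0,0.055,0],[0.5,-0.001,0,0.0565,0],[0.5,-0.001,0,0.0565,0]]]'
python3 -c "
from cell import env;from h import *
s=env.state();stat(s);print(delta(s,(-1,79.5),63))"
```

```text
t: 2.55
eef_pos: [572.7, 38.7, 64.3]
tcp_rot: [3.141, -0.0, 1.675]
ft_force: [-0.2, 0.3, 0.1]
opening: 0.502
t 2.55 ledge [  0.1 -49. ] z 64.3 rot [ 3.141 -0.     1.675] F [-0.2  0.3  0.1] op 0.502
(array([128.5,  -0.5,   1.3]), np.float64(0.005))
```

```bash
python3 -m pendant '[[[0.5,0,-0.0005,0.0015,0.004],[0.5,0.008,-0.0005,0.0015,0.004],[0.5,0.013,-0.0005,0.0015,0.004],[0.5,0.017,-0.0005,0.0015,0.004],[0.5,0.022,-0.0005,0.0015,0.004],[0.5,0.027,-0.0005,0.0015,0.004],[0.5,0.032,-0.0005,0.0015,0.004],[0.5,0.037,-0.0005,0.0015,0.004]]]'
python3 - <<'E'
from cell import env;from h import *
s=env.state();stat(s);print(delta(s,(-1,79.5),63))
c=env.read_camera("top");p=plate(c);print(p[1:3],toledge(p[0]));cv2.imwrite("pics/t3.png",cv2.resize(c["image"][120:280,130:400],None,fx=2.9,fy=2.9))
E
```

```text
t: 3.35
eef_pos: [568.2, 75.8, 62.7]
tcp_rot: [3.141, 0.0, 1.671]
ft_force: [-0.8, -2.6, 0.6]
opening: 0.502
t 3.35 ledge [ -0.7 -11.6] z 62.7 rot [3.141 0.    1.671] F [-0.8 -2.6  0.6] op 0.502
(array([91.1, -0.3, -0.3]), np.float64(0.001))
([56.64765167236328, 83.88846588134766], np.float32(38.081257)) [168.9609931  175.62571135]
```

View pics/t3.png

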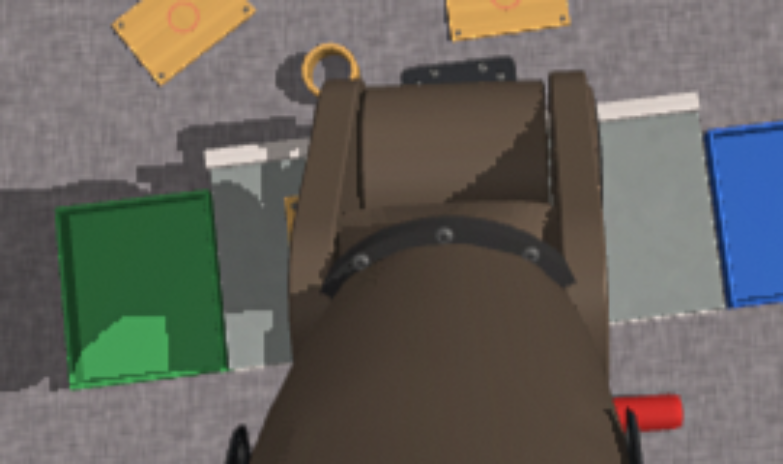

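The arm hides the plate from the top camera. A 2.6 N reaction confirms contact, so I'll keep pushing and use the scene camera for the next check.

```bash
python3 -m pendant '[[[0.5,0.006,0,0,0],[0.5,0.012,0,0,0],[0.5,0.018,0,0,0],[0.5,0.024,0,0,0],[0.5,0.03,0,0,0],[0.5,0.036,0,0,0],[0.5,0.041,0,0,0],[0.5,0.045,0,0,0]]]'
python3 - <<'E'
from cell import env;from h import *
s=env.state();stat(s);print(delta(s,(-1,79.5),63))
c=env.read_camera("scene");cv2.imwrite("pics/s4.png",cv2.resize(c["image"][130:260,260:470],None,fx=3.8,fy=3.8))
for n in("scene",):
    p=plate(c);print(p[1:3],toledge(p[0]))
E
```

```text
t: 4.2
eef_pos: [563.7, 120.7, 62.6]
tcp_rot: [3.142, -0.0, 1.671]
ft_force: [-0.2, -2.1, 1.1]
opening: 0.5
t 4.2 ledge [-0.7 33.5] z 62.6 rot [ 3.142 -0.     1.671] F [-0.2 -2.1  1.1] op 0.5
(array([46. , -0.2, -0.4]), np.float64(0.001))
([455.243408203125, 2463.24755859375], np.float32(89.63193)) [-2166.0016239  -285.3809328]
```

View pics/s4.png

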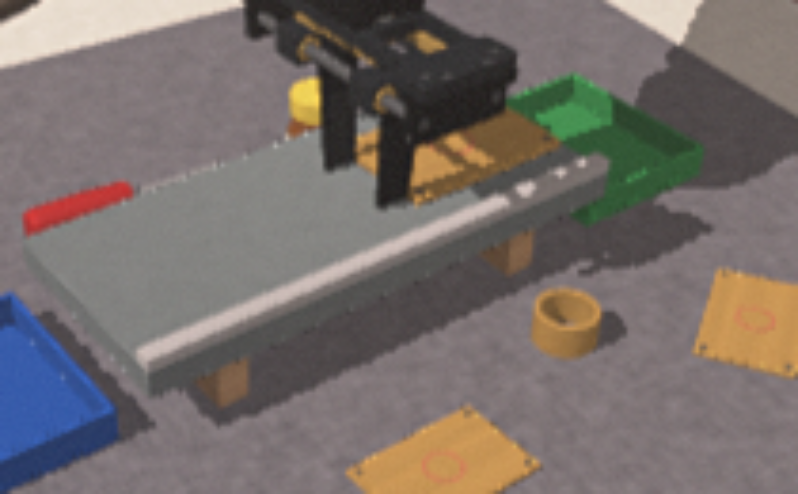

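The fingers are against the plate's back edge at about (395,200), and the plate is flat, moving towards the green tray. I'll push to just short of the target, back off and measure.

```bash
python3 -m pendant '[[[0.5,0.007,0,0,0],[0.5,0.014,0,0,0],[0.5,0.021,0,0,0],[0.5,0.028,0,0,0],[0.5,0.034,0,0,0],[0.5,0.038,0,0,0],[0.5,0.041,0,0,0],[0.5,0.042,0,0,0]]]'
python3 -c "
from cell import env;from h import *
s=env.state();stat(s)"
python3 -m pendant '[[[0.5,-0.005,0,0,0],[0.5,-0.01,0,0,0],[0.5,-0.015,0,0,0],[0.5,-0.02,0,0,0],[0.5,-0.04,0,-0.03,0],[0.5,-0.08,0,-0.06,0],[0.5,-0.12,0,-0.08,0],[0.5,-0.16,0,-0.08,0]]]'
python3 - <<'E'
from cell import env;from h import *
s=env.state();stat(s)
c=env.read_camera("top");cv2.imwrite("pics/t5.png",cv2.resize(c["image"][120:280,130:400],None,fx=2.9,fy=2.9))
E
```

```text
t: 5.05
eef_pos: [559.5, 162.3, 62.6]
tcp_rot: [-3.142, -0.0, 1.671]
ft_force: [1.1, -3.3, 0.2]
opening: 0.499
t 5.05 ledge [-0.8 75.3] z 62.6 rot [-3.142 -0.     1.671] F [ 1.1 -3.3  0.2] op 0.499
t: 5.85
eef_pos: [576.6, 1.0, 145.5]
tcp_rot: [3.137, 0.001, 1.671]
ft_force: [1.0, 0.6, -1.2]
opening: 0.503
t 5.85 ledge [  0.2 -86.9] z 145.5 rot [3.137e+00 1.000e-03 1.671e+00] F [ 1.   0.6 -1.2] op 0.503
```

View pics/t5.png

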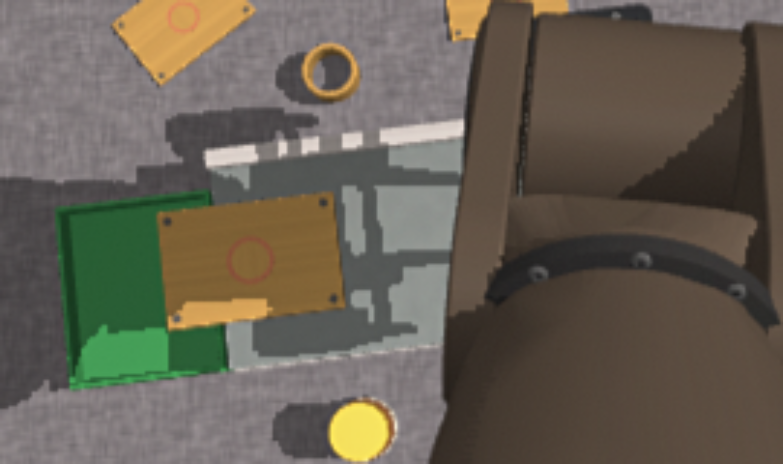

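The plate (centre about (250,260) in the crop) lies flat with its left end over the green tray, and the ring and jar haven't moved. Measuring now with a mask that tolerates shadow.

Run:
```python
from cell import env;from h import *
c=env.read_camera("top")
h=cv2.cvtColor(c["image"],cv2.COLOR_BGR2HSV);m=cv2.inRange(h,(8,110,50),(24,255,255));m[:175]=0;m[245:]=0;m[:,270:]=0
q=max(cv2.findContours(m,0,1)[0],key=cv2.contourArea);p=rect(ray(c,q,66))
print("plate",p[1],"rel yaw",p[2]-5.7,"ledge pos",toledge(p[0]),[toledge(b).round(1) for b in p[3]])
# ledge end: crop px ->full, visible points on the end edge
for u,v in((205,152),(228,370),(225,345)): print(toledge(ray(c,[[130+u/2.9,120+v/2.9]],60)[0,:2]).round(1))
```

```text
plate [80.09463500976562, 119.28961181640625] rel yaw 0.26549244 ledge pos [ -3.7188904  146.38536521] [array([-44. , 205.8]), array([-43.5,  86.6]), array([36.6, 86.9]), array([ 36.1, 206.2])]
[ 74.3 170.7]
[-75.9 169.6]
[-58.9 170. ]
```

The overhang is about 36 mm (30%) and the plate is straight to within 0.3°. I'll retrace the path and push 4 mm more.

```bash
python3 -m pendant '[[[0.5,0.035,0,0,0],[0.5,0.07,0,0,0],[0.5,0.105,0,0,0],[0.5,0.135,0,0.02,0],[0.5,0.14,0,0.045,0],[0.5,0.14,0,0.065,0],[0.5,0.14,0,0.076,0],[0.5,0.14,0,0.08,0]]]'
python3 -c "
from cell import env;from h import *
s=env.state();stat(s);print(delta(s,(-1,79.4),62.7))"
```

```text
t: 6.75
eef_pos: [561.1, 142.1, 61.6]
tcp_rot: [-3.14, -0.0, 1.671]
ft_force: [0.3, 0.4, 0.9]
opening: 0.501
t 6.75 ledge [-1.2 55.1] z 61.6 rot [-3.14  -0.     1.671] F [0.3 0.4 0.9] op 0.501
(array([24.3,  0.2, -1.1]), np.float64(0.0))
```

```bash
python3 -m pendant '[[[0.5,0.006,0,-0.0005,0],[0.5,0.012,0,-0.0005,0],[0.5,0.017,0,-0.0005,0],[0.5,0.02,0,-0.0005,0],[0.5,0.022,0,-0.0005,0],[0.5,0.0235,0,-0.0005,0],[0.5,0.0243,0,-0.0005,0],[0.5,0.0243,0,-0.0005,0]]]'
python3 -c "
from cell import env;from h import *
s=env.state();stat(s)"
python3 -m pendant '[[[0.5,-0.005,0,0,0],[0.5,-0.01,0,0,0],[0.5,-0.015,0,0,0],[0.5,-0.02,0,0,0],[0.5,-0.04,0,-0.03,0],[0.5,-0.08,0,-0.06,0],[0.5,-0.12,0,-0.08,0],[0.5,-0.16,0,-0.08,0]]]'
python3 -m pendant '[[[0.5,-0.03,0,-0.02,0],[0.5,-0.06,0,-0.04,0],[0.5,-0.09,0,-0.06,0],[0.5,-0.12,0,-0.06,0],[0.5,-0.15,0,-0.06,0],[0.5,-0.16,0,-0.06,0],[0.5,-0.16,0,-0.06,0],[0.5,-0.16,0,-0.06,0]]]'
python3 - <<'E'
from cell import env;from h import *
stat(env.state())
c=env.read_camera("top");cv2.imwrite("pics/t6.png",cv2.resize(c["image"][80:290,130:400],None,fx=2.8,fy=2.8))
h=cv2.cvtColor(c["image"],cv2.COLOR_BGR2HSV);m=cv2.inRange(h,(8,110,50),(24,255,255));m[:175]=0;m[245:]=0;m[:,270:]=0
q=max(cv2.findContours(m,0,1)[0],key=cv2.contourArea);p=rect(ray(c,q,66))
print("plate",p[1],"rel yaw",p[2]-5.7,"ledge pos",toledge(p[0]),[toledge(b).round(1) for b in p[3]])
P=cloud(c)[...,2];z=P[cv2.erode(m,np.ones((7,7)))>0];print("z pct",np.percentile(z,[5,50,95]))
E
```

```text
t: 7.55
eef_pos: [559.3, 166.2, 63.3]
tcp_rot: [3.141, -0.0, 1.671]
ft_force: [1.1, -2.8, 2.9]
opening: 0.504
t 7.55 ledge [-0.6 79.2] z 63.3 rot [ 3.141 -0.     1.671] F [ 1.1 -2.8  2.9] op 0.504
t: 8.35
eef_pos: [576.1, 5.4, 146.0]
tcp_rot: [3.137, 0.001, 1.671]
ft_force: [0.3, 1.1, -0.8]
opening: 0.501
t: 9.15
eef_pos: [590.8, -151.4, 202.9]
tcp_rot: [-3.141, -0.001, 1.671]
ft_force: [0.0, 0.3, -0.6]
opening: 0.503
t 9.15 ledge [  -0.8 -239.9] z 202.9 rot [-3.141e+00 -1.000e-03  1.671e+00] F [ 0.   0.3 -0.6] op 0.503
plate [79.74625396728516, 119.56290435791016] rel yaw 0.26549578 ledge pos [ -3.56245548 150.20797313] [array([-43.7, 209.8]), array([-43.2,  90.2]), array([36.6, 90.6]), array([ 36. , 210.2])]
z pct [62.7646037  65.26091212 67.94298135]
```

View pics/t6.png

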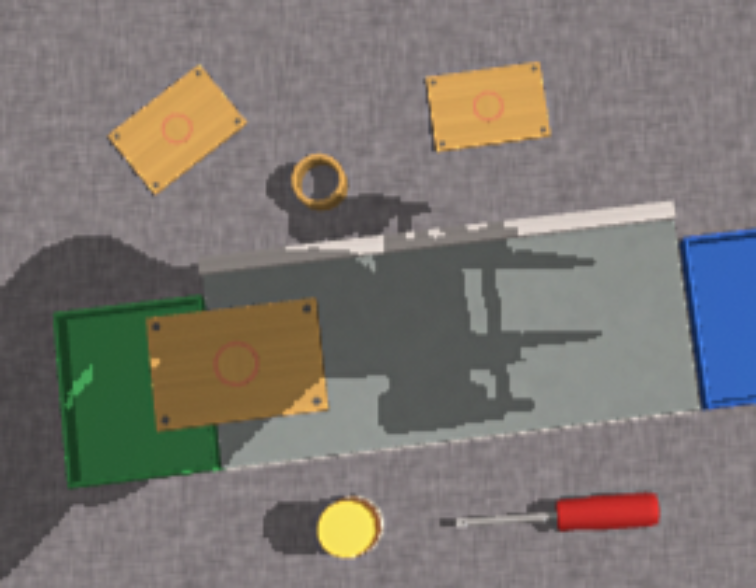

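The plate (centre about (237,363) in the crop) lies flat and straight with a third of its length past the end. The ring, jar and driver look undisturbed, and the robot is clear. Handing in.

```bash
python3 -c "
from cell import env;print(env.job_done())"
```

```text
the job is handed in; nothing more can be done
None
```

I pushed the brass plate towards the green tray with two spread fingertips against its back edge. The first push stopped short, so I backed off, measured and pushed 4 mm more. I then moved the arm clear and handed the job in at about 9 s.

**Last checks (top camera):**
- **Overhang:** about 40 mm of the plate's 120 mm sticks out past the end of the ledge.
- **Straightness and flatness:** it is within 0.3° of the ledge direction. Its top surface reads about 65 mm high (66 mm expected), so it is lying flat.
- **Forces:** at the end of each push the plate pushed back with about 3 N.
- **Other objects:** the jar, ring and screwdriver look unmoved in the final picture; I did not measure their positions again.

Two plate readings, one from each camera, were useless while the arm blocked the view. I ignored them and measured again with the arm out of the way. No other check failed or disagreed.

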